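# Lay a handle blank in the carving cradle

### The job

The dark wooden handle blank stands upright on the ledge at the open end of the covered carving cradle. First lift the loose cover off by its red knob and set it down beside the cradle, flat on the bench with the knob up; then, without picking the blank up, tip it over so that it lies in the cork-lined trough, and slide it along until its end is fully against the blue end stop. Leave the pliers, the wrench and the jar where they are.

Things in the scene. Friction and masses are not known exactly. Their poses are not given: they have to be found in the camera images.
- cradle: Fixed wooden carving cradle, 94 mm wide (its x) and 287 mm long (its y). Origin: on the bench below the middle of the trough's width; y runs along the trough to the blue end stop, z up. y = -175 to -90 mm: flat standing ledge, top at height 34 mm. y = -90 to 100: trough. y = 100 to 112: end stop, a plate 80 mm high
- cradle_trough (a point): point on the valley line of the trough at its open end, by the ledge (cradle frame: 0, -90, 20 mm). The trough is a V, open above: two cork faces at 45 degrees rise from height 20 mm at x = 0 to 55 mm at x = +-35 mm; outside them side walls, x = +-35 to +-47 mm, tops at 55 mm. A lying blank's lowest line is at 30 mm, 4 mm below the ledge's top
- cradle_stop (a point): middle of the inner face of the blue end stop, at the height of the axis of a lying blank (cradle frame: 0, +100, 55.4 mm); axes as the cradle's
- cradle_home (a point): where the centre of the blank is when it lies in the trough with its end against the end stop (cradle frame: 0, +40, 55.4 mm); axes as the cradle's
- cover: Loose plywood cover, about 0.15 kg, 104 mm (its x) by 180 mm (its y), lying on the cradle's side walls over the trough. Two cleats 6 mm deep under it hang loosely between the cork faces. Origin: middle of its underside, at the cleats' lower faces (at height 49 mm on the cradle, 0 when the cover lies on the bench); z up. The board is 8 mm thick, its top 14 mm above the origin
- cover_knob (a point): middle of the cover's red cylindrical knob (30 mm diameter, 22 mm high, on an 8 mm high neck 16 mm thick), 35 mm above the cover's origin, 21 mm above the board's top
- blank: Dark brown wooden handle blank with two brass-coloured bands: a plain cylinder, 50 mm diameter, 120 mm long, about 0.2 kg, at first standing on the cradle's ledge. Origin: centre of its lower end; z along its axis, to the end that is up at the start
- blank_center (a point): centre of the blank, on its axis, 60 mm from either end
- pliers: bystander: pliers with orange handles lying on the bench, 175 mm long (along its x), 72 mm wide, 16 mm high; origin on the bench, near the joint
- wrench: bystander: steel open-ended wrench lying on the bench, 150 mm long (along its x); origin on the bench at its middle
- jar: bystander: amber jar with a blue cap standing on the bench, 56 mm diameter, 70 mm high; origin at the centre of its foot
Things that resemble listed ones, but are neither listed nor needed, are in the scene too. There is more than one size of the blank; the job needs the larger.

How it is judged:
On the way, in this order (a step that is already met when the one before it is completed fails the run):
1. the cover lies flat on the bench, knob up and released, while the blank still stands upright (height (world z) of cover below 0.01 m and angle between cover's own z axis and vertical below 0.08 rad and linear speed of cover below 0.03 m/s and contact force between cover and the fingers below 0.1 N and angle between blank's own z axis and vertical below 0.1 rad and height (world z) of blank_center above 0.085 m), for 0.2 s.
2. the blank lies on its side over the trough (angle between blank's own z axis and vertical between 1.4 and 1.74 rad and x of blank_center in the frame of cradle between -0.012 and 0.012 m and z of blank_center in the frame of cradle between 0.05 and 0.066 m and y of blank_center in the frame of cradle above -0.08 m), for 0.1 s.
At the end, for the whole second after the job is handed in: The blank lies at rest in the trough with its end against the blue end stop (its centre within 6 mm of cradle_home, its axis within 0.06 rad of the trough's); the cover lies at rest flat on the bench (origin under 10 mm high, tilt under 0.08 rad), knob up, released (distance between blank_center and cradle_home below 0.006 m and angle between the z axis of blank and the y axis of cradle, either way round below 0.06 rad and linear speed of blank below 0.02 m/s and height (world z) of cover below 0.01 m and angle between cover's own z axis and vertical below 0.08 rad and linear speed of cover below 0.03 m/s and contact force between cover and the fingers below 0.1 N); the robot touches nothing.
It fails at once if the blank is picked up (its centre more than 130 mm above the bench; standing on the ledge it is at 94 mm, and tipping takes it to 99 mm) (height (world z) of blank_center above 0.13 m).
It fails at once if the pliers is displaced by more than 30 mm (distance of pliers from where it was at the start of the episode above 0.03 m).
It fails at once if the wrench is displaced by more than 30 mm (distance of wrench from where it was at the start of the episode above 0.03 m).
It fails at once if the jar is displaced by more than 30 mm (distance of jar from where it was at the start of the episode above 0.03 m).
It also fails if it takes over 64 s, if anything falls off the work surface, if the arm or the gripper's body presses on something with over 40 N, if the wrist force passes 120 N, or if a joint passes its speed limit or range.

### The arm

A 7-joint arm with a two-finger parallel gripper is mounted at the origin on the work surface. World frame = base frame: x ahead of the robot, y to its left, z up, the work surface at z = 0. Lengths are in m, angles in rad, forces in N, time in s.
With the tool pointing down it reaches from about 0.425 to 0.925 m from the base axis. Payload 6.8 kg.
Tool frame: the origin (TCP) lies at the very end of the fingers, on their centre line; the grasp point (between the pads) lies 19 mm behind it; z points along the fingers, y is the line along which they close (so a half turn about z gives the same grasp; the last joint's range is limited). The gripper opens to 85 mm and grips with 20 to 120 N. Pads are 22 mm wide; open, the fingers measure 114 mm over their backs; the gripper's body (76 mm by 85 mm) begins 54 mm behind the grasp point. The pads swing forward as they close: fully open they stand 13 mm farther back than shut.
Start: joints at [1.027, 0.477, 0.022, 1.555, -0.011, 1.109, -0.083], TCP at [0.285, -0.612, 0.2] pointing down, gripper open.
Joint ranges: [-2.96, 2.96], [-0.34, 2.1], [-1.41, 1.46], [0.24, 2.44], [-1.37, 4.51], [0.17, 1.92], [-2.96, 2.96]. Speed limits (rad/s): [2.39, 2.39, 3.14, 3.14, 3.14, 3.14, 3.14].

### API

Orientations are given as a rotation vector (axis times angle).
In Python, from bench import r gives the robot as it stands. The module is installed in compiled form; this text tells all that it offers.
- The arm moves only by the tool servo_tool, never from a script. Its argument "commands" is a list of rows, each a list of 7 numbers: the turn, a rotation vector about the world's x, y, z in degrees, then the shift along the world's x, y, z in mm, then the closure, from 0 (fully open) to 1 (shut). A call has 1 to 5 rows; each row is the pose to reach, as a shift and turn from the pose commanded when the call began; what a row does not reach only later rows make up. A row lasts 1/12 s, in which the tool goes at most 41.7 mm and 7.16 degrees, less where a joint would pass 70% of its speed; a pose out of reach is approached as far as the arm can. A call with a gripper value outside its range is refused whole. The fingers move at their own pace and stop on an object; "force" is the grip in N (left out, the last holds). Time passes only in rows, so rows that repeat a pose let the fingers close. It gives the time, the measured TCP pose, the force, the opening and the grip force at its end, in the units of the state.
- r.get_obs(): the state, without advancing time (a new reading comes with each control period).
- r.grab_frame(name): name is "side" or "top" or "wrist"; returns (picture, depth): 420x560x3 uint8, blue, green, red; 420x560 float32, m along the optical axis (not along the pixel's ray), 0 where there is no reading.
- r.camera_info(name): a dict with "vertical_fov" (degrees; the focal length in pixels is half the picture's height over the tangent of half this angle, whatever the lens; pixels are square), "cx", "cy" (the principal point, pixels), "D" ([k1, k2, p1, p2, k3] as OpenCV has them; the pictures are not rectified), "cam_to_world" (4x4, takes a point from camera to world coordinates); the wrist camera has in their place "T_tool_cam" (4x4, takes a point from camera to tool coordinates, whose origin is the TCP and whose axes are the flange's). Camera axes: x right, y up, looking along -z (the intrinsics and any distortion apply to the point x, -y, -z); pixel columns grow to the right and rows downward; lengths in m; the calibration is good to about 2 mm. A picture is of the moment at which its call begins: read the wrist's pose just before it. camera_info takes no time and is no camera call.
- r.hand_in(): hands the job in; it is judged then, once.
The state is a dict: "clock": time; "joints": joint angles; "qvel": joint speeds; "tau": joint torques, N m; "tcp_pos": TCP position; "orientation": TCP orientation; "contact_force": force on the tool from outside, world axes, zero at the start; "moment": the same for the moment, N m; "grip_width": finger opening in m; "gripper_force": force on a finger pad.
Only numpy, scipy, OpenCV 4.12 (cv2) and the standard library are available. Lean on these libraries where they do the work, as an engineer would, in place of code of your own. Each camera call takes 0.05 s, during which the arm holds its last target. There are 200 camera calls.

## Working session

There is one attempt and no reset: what is moved stays moved. The work goes in short steps, Python scripts to look and compute and a tool call to move; the robot and the scene stay as the last step left them, time stands still between calls to the robot, and variables do not carry over. Pictures are saved under pics/ and viewed, at most 10 in all, crops included, and the job is handed in when it is done.

Besides the shell and the picture viewer there is one more tool, called after "Emit:" by a JSON object that holds its "api" and its "payload". servo_tool: Moves the arm, as the interface text tells. Its arguments: {"type":"object","properties":{"commands":{"type":"array"},"force":{"type":"number"}},"required":["commands"]}

```bash
mkdir -p pics; cat > h.py <<'E'
import numpy as np, cv2
from bench import r
def info(n):
    c=r.camera_info(n); f=210/np.tan(np.radians(c["vertical_fov"])/2)
    return np.array([[f,0,c["cx"]],[0,f,c["cy"]],[0,0,1]]),np.array(c["D"],float),c
def cloud(n,d,T=None):
    K,D,c=info(n)
    if T is None: T=np.array(c["cam_to_world"])
    v,u=np.mgrid[0:420,0:560]
    p=cv2.undistortPoints(np.stack([u,v],-1).reshape(-1,1,2).astype(float),K,D).reshape(420,560,2)
    P=np.stack([p[...,0]*d,-p[...,1]*d,-d],-1)
    return P@T[:3,:3].T+T[:3,3]
def grab(n):
    T=None
    if n=="wrist":
        o=r.get_obs(); T=np.eye(4); T[:3,:3]=cv2.Rodrigues(np.array(o["orientation"],float))[0]; T[:3,3]=o["tcp_pos"]
        T=T@np.array(r.camera_info(n)["T_tool_cam"])
    im,d=r.grab_frame(n); return im,d,cloud(n,d,T)
E
python3 - <<'E'
from h import *
ims=[]
for n in("top","side"):
    im,d,P=grab(n); ims.append(im); np.save(n+"P.npy",P); cv2.imwrite(n+".png",im)
    cv2.imwrite(f"pics/{n}0.png",im)
o=r.get_obs(); print({k:np.round(v,3) for k,v in o.items()})
E
```

```text
{'clock': np.float64(0.1), 'joints': array([ 1.027,  0.478,  0.022,  1.556, -0.012,  1.109, -0.083]), 'qvel': array([-0.002, -0.002, -0.   , -0.001,  0.002, -0.001, -0.   ]), 'tau': array([ 5.0000e-03, -5.9777e+01,  1.6140e+00, -2.8196e+01,  1.3000e-02,
        5.0000e-03,  0.0000e+00]), 'tcp_pos': array([ 0.285, -0.611,  0.2  ]), 'orientation': array([-3.066e+00, -6.790e-01,  1.000e-03]), 'contact_force': array([ 1.257,  0.516, -0.186]), 'moment': array([-0.003, -0.016, -0.058]), 'gripper_force': np.float64(0.0), 'grip_width': np.float64(0.085)}
```

View pics/top0.png

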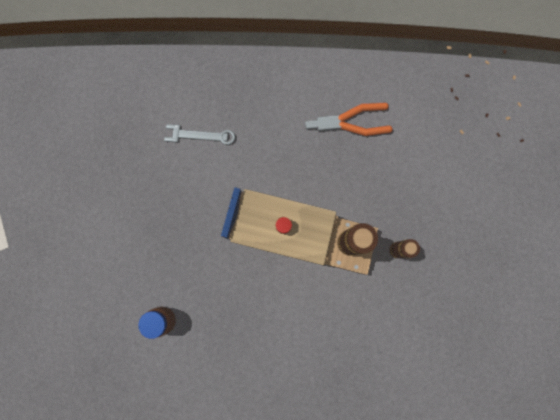

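View pics/side0.png

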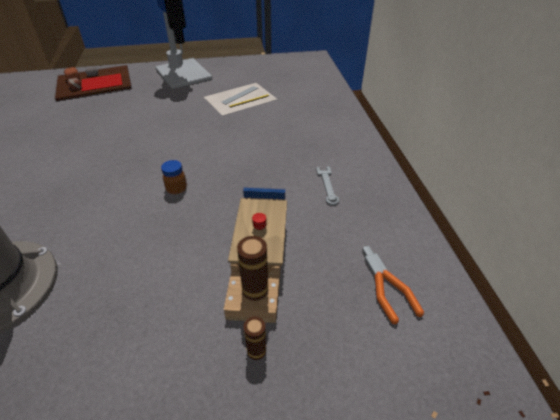

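The top view shows the blue stop at (231,213), the red knob at (284,226), the big blank at (360,238), the small one at (406,249), the wrench at (200,135), the pliers at (350,120) and the jar at (153,324). The side view agrees with this. Next I'll measure these.

```bash
cat > m.py <<'E'
from h import *
for n in("top","side"):
    im=cv2.imread(n+".png"); P=np.load(n+"P.npy"); hsv=cv2.cvtColor(im,cv2.COLOR_BGR2HSV); H,S,V=cv2.split(hsv); Z=P[...,2]
    print(n,"bench z",np.round(np.median(Z[np.abs(Z)<.03]),4), "cam",np.round(np.array(r.camera_info(n)["cam_to_world"])[:3,3],3))
    def rep(t,m):
        nn,l,st,_=cv2.connectedComponentsWithStats(m.astype(np.uint8))
        for i in range(1,nn):
            if st[i,4]<40: continue
            q=P[l==i]; (cx,cy),(w,h),a=cv2.minAreaRect((q[:,:2]*1000).astype(np.float32)); 
            print(t,"px",st[i,:4],"n",st[i,4],"rect c",round(cx,1),round(cy,1),"wh",round(w,1),round(h,1),"a",round(a,1),"z",np.round(np.percentile(q[:,2],[5,50,95])*1000,1))
    near=(P[...,0]**2+P[...,1]**2<1.3)&(P[...,0]>.2)
    rep("knob",(H<8)&(S>180)&(Z>.08)&(Z<.12)&near)
    rep("z66 cover",(Z>.06)&(Z<.07)&near)
    rep("z34 ledge",(Z>.028)&(Z<.042)&near)
    rep("z>.145 blank",(Z>.147)&(Z<.165)&near)
    rep("blue",(H>100)&(H<130)&(S>120)&(Z>.06)&(Z<.09)&near)
    rep("anything",(Z>.008)&(Z<.2)&near)
E
python3 m.py
```

```text
top bench z -0.0009 cam [0.464 0.027 0.776]
z66 cover px [231 189 106  76] n 4825 rect c 538.7 23.3 wh 180.3 104.0 a 77.4 z [60.4 62.1 64. ]
z66 cover px [139 311  28  28] n 466 rect c 350.7 258.2 wh 48.9 48.3 a 4.0 z [65.5 68.8 69.9]
z34 ledge px [327 218  46  57] n 1114 rect c 507.9 -109.4 wh 87.0 95.1 a 77.3 z [30.9 33.1 35.5]
z34 ledge px [147 307  26  29] n 105 rect c 357.8 249.6 wh 55.9 30.8 a 36.9 z [29.4 38.3 41.8]
z>.145 blank px [347 223  31  31] n 749 rect c 513.4 -105.7 wh 49.6 50.0 a 34.8 z [151.2 153.1 154.8]
blue px [222 189  18  48] n 254 rect c 559.9 121.4 wh 10.0 90.6 a 77.0 z [77.4 79.1 80.9]
blue px [139 312  27  26] n 554 rect c 350.5 258.7 wh 45.3 47.5 a 3.3 z [67.2 69.1 70.9]
anything px [306 103  86  33] n 1124 rect c 771.6 -107.4 wh 70.9 179.8 a 6.4 z [ 9.5 13.  15.8]
anything px [221 187 157  88] n 7999 rect c 530.8 -12.0 wh 287.0 104.1 a 77.4 z [ 32.5  62.1 153.1]
anything px [390 239  30  20] n 476 rect c 502.3 -209.7 wh 34.8 34.8 a 88.2 z [17.  80.7 83.5]
anything px [138 307  37  32] n 888 rect c 351.3 257.2 wh 52.7 51.4 a 72.1 z [19.1 68.3 70.7]
side be
[... 961 characters left out ...]
8 a 4.2 z [148.  156.9 164.1]
z>.145 blank px [237 236  31  26] n 610 rect c 514.2 -106.8 wh 49.3 50.6 a 10.2 z [149.  152.2 153.6]
blue px [162 160  19  15] n 230 rect c 350.4 257.8 wh 43.5 50.6 a 2.1 z [61.7 67.8 69.7]
blue px [244 188  41  11] n 345 rect c 560.6 120.0 wh 14.3 89.1 a 77.2 z [62.5 73.8 79.1]
anything px [155  14  57  73] n 1559 rect c 348.3 950.6 wh 162.9 214.6 a 21.2 z [ 10.2  15.2 187.1]
anything px [161 160  26  32] n 647 rect c 351.0 256.6 wh 53.0 54.1 a 86.1 z [13.1 47.3 69. ]
anything px [224 188  64 170] n 7300 rect c 523.2 -47.9 wh 362.1 104.4 a 77.5 z [ 25.1  61.2 152.1]
anything px [362 246  63  78] n 1178 rect c 771.2 -107.5 wh 71.0 182.0 a 7.8 z [ 9.1 12.9 16. ]
```

Emit:
{"api": "servo_tool", "payload": {"commands": [[0,0,-7,14,35,0,0],[0,0,-14,28,70,0,0],[0,0,-21,42,105,0,0],[0,0,-28,56,140,0,0],[0,0,-35,70,175,0,0]], "force": 50}}

```text
clock: 0.52
tcp_pos: [0.3551, -0.435, 0.2]
orientation: [-3.128, 0.284, 0.001]
contact_force: [1.5, 0.1, 1.0]
grip_width: 0.0852
gripper_force: 0.0
```

Emit:
{"api": "servo_tool", "payload": {"commands": [[0,0,-1,14,35,0,0],[0,0,-2,28,70,0,0],[0,0,-3,42,105,0,0],[0,0,-3,56,140,0,0],[0,0,-3,70,175,0,0]]}}

```text
clock: 0.93
tcp_pos: [0.425, -0.26, 0.2003]
orientation: [3.121, -0.357, -0.0]
contact_force: [0.8, -0.2, -0.8]
grip_width: 0.0853
gripper_force: 0.0
```

Emit:
{"api": "servo_tool", "payload": {"commands": [[0,0,0,14,35,0,0],[0,0,0,28,70,0,0],[0,0,0,42,105,0,0],[0,0,0,56,140,0,0],[0,0,0,70,175,0,0]]}}

```text
clock: 1.35
tcp_pos: [0.495, -0.0852, 0.2003]
orientation: [3.121, -0.357, -0.0]
contact_force: [0.7, -0.4, 0.4]
grip_width: 0.0855
gripper_force: 0.0
```

Emit:
{"api": "servo_tool", "payload": {"commands": [[0,0,0,13,33,0,0],[0,0,0,26,66,0,0],[0,0,0,39,98,0,0],[0,0,0,43.5,108,0,0],[0,0,0,43.5,108,0,0]]}}

```text
clock: 1.77
tcp_pos: [0.539, 0.0252, 0.2001]
orientation: [-3.121, 0.347, 0.001]
contact_force: [-0.4, -0.4, 0.5]
grip_width: 0.0856
gripper_force: 0.0
```

```bash
python3 - <<'E'
from h import *
im,d,P=grab("wrist"); cv2.imwrite("pics/w1.png",im)
H,S,V=cv2.split(cv2.cvtColor(im,cv2.COLOR_BGR2HSV)); Z=P[...,2]
m=((H<8)|(H>172))&(S>150)&(Z>.088)&(Z<.1)
q=P[m]; print(len(q)); print(cv2.minEnclosingCircle((q[:,:2]*1000).astype(np.float32)),np.median(q,0)*1000)
print(np.round(np.array(r.get_obs()["tcp_pos"])*1000,1))
E
```

```text
1052
((537.8721923828125, -35.598907470703125), 74.80024719238281) [539.23945497  24.81484838  92.52674399]
[538.3  22.2 199.9]
```

Knob at (539,24.5), which is good. Now I'll descend to z about 68 and grip.

Emit:
{"api": "servo_tool", "payload": {"commands": [[0,0,0,0.5,1,-35,0],[0,0,0,0.5,1,-70,0],[0,0,0,0.5,1,-100,0],[0,0,0,0.5,1,-125,0],[0,0,0,0.5,1,-131,0]]}}

```text
clock: 2.23
tcp_pos: [0.5352, 0.0191, 0.0655]
orientation: [3.118, -0.36, -0.011]
contact_force: [-0.9, 0.5, -0.4]
grip_width: 0.0853
gripper_force: 0.0
```

Emit:
{"api": "servo_tool", "payload": {"commands": [[0,0,0,0,0,0,0.4],[0,0,0,0,0,0,0.7],[0,0,0,0,0,0,1],[0,0,0,0,0,0,1],[0,0,0,0,0,0,1]]}}

```text
clock: 2.65
tcp_pos: [0.54, 0.022, 0.0709]
orientation: [-3.121, 0.357, -0.004]
contact_force: [0.3, 0.6, 0.1]
grip_width: 0.0254
gripper_force: 0.0
```

Emit:
{"api": "servo_tool", "payload": {"commands": [[0,0,0,0,0,0,1],[0,0,0,0,0,0,1],[0,0,0,0,0,0,1],[0,0,0,0,0,0,1]]}}

```text
clock: 2.98
tcp_pos: [0.539, 0.0221, 0.0695]
orientation: [3.121, -0.356, 0.0]
contact_force: [0.0, -0.1, -0.3]
grip_width: -0.0001
gripper_force: 0.0
```

The gripper shut fully, so it missed the knob. I'll look before moving.

```bash
python3 - <<'E'
from h import *
a,_,_=grab("wrist"); b,_,P=grab("side"); np.save("sideP.npy",P)
cv2.imwrite("pics/w2.png",np.hstack([a,b])[:, :] if 0 else cv2.resize(np.hstack([a,b[80:360,180:460].repeat(1,0)]) if 0 else np.hstack([cv2.resize(a,(400,300)),cv2.resize(b[150:360,150:430],(400,300))]),(800,300)))
E
```

```text
(no output)
```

View pics/w2.png

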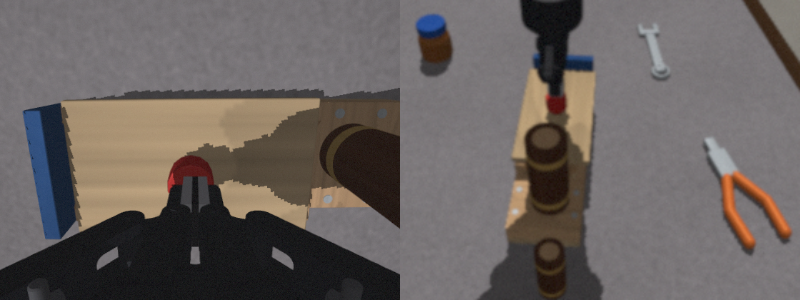

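View pics/w1.png

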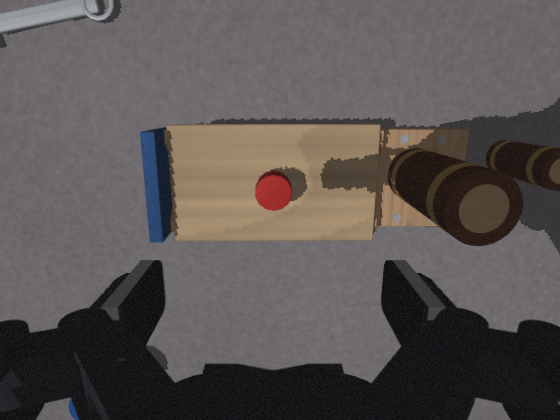

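Left panel: the shut fingers sit at (195,185), overlapping the lower part of the knob at (190,170). Right panel: the fingertips appear above the knob at (556,103). I'll measure where the fingers and knob are in 3D.

```bash
python3 - <<'E'
from h import *
o=r.get_obs(); print(np.round(o["tcp_pos"],4),o["grip_width"],np.round(o["contact_force"],1))
for n in("side","top","wrist"):
    im,d,P=grab(n); H,S,V=cv2.split(cv2.cvtColor(im,cv2.COLOR_BGR2HSV)); Z=P[...,2]
    m=((H<8)|(H>172))&(S>150)&(np.hypot(P[...,0]-.538,P[...,1]-.023)<.06)&(Z>.05)&(d>0)
    q=P[m]*1000; print(n,len(q),np.round(np.percentile(q,[2,50,98],axis=0),1).tolist() if len(q) else '')
    f=(np.hypot(P[...,0]-.538,P[...,1]-.023)<.03)&(Z>.075)&(d>0)&~m&(S<120)
    q=P[f]*1000; print(" fingers",len(q)); 
    if len(q): print(np.round(np.percentile(q,[1,10,50,90,99],axis=0),1).tolist())
    if n=="wrist": np.save("w.npy",P); cv2.imwrite("w.png",im); print(np.round(r.camera_info(n)["T_tool_cam"],3).tolist())
    c=(Z>.055)&(Z<.07)&(S>60)&(np.hypot(P[...,0]-.538,P[...,1]-.023)<.12)
    if n!="wrist": print(" cover",cv2.minAreaRect((P[c][:,:2]*1000).astype(np.float32)),np.median(P[c][:,2]))
E
```

```text
[0.5389 0.0221 0.0694] 9.775272553422861e-05 [0.7 0.1 1. ]
side 132 [[526.2, 8.0, 72.5], [536.9, 12.4, 87.4], [549.8, 24.2, 92.6]]
 fingers 345
[[516.3, -6.0, 87.2], [520.7, -1.1, 109.8], [543.9, 7.0, 169.8], [552.4, 17.4, 205.7], [559.1, 25.5, 265.5]]
 cover ((539.4628295898438, 27.000999450683594), (189.21954345703125, 104.18783569335938), 77.85569763183594) 0.061084188156541874
top 0 
 fingers 3401
[[509.4, -5.5, 458.8], [515.3, 2.5, 464.0], [533.9, 23.1, 491.1], [557.8, 43.4, 513.9], [565.5, 50.9, 521.7]]
 cover ((534.7052612304688, 117.31363677978516), (83.02825927734375, 41.41667938232422), 19.11819076538086) 0.06220837919847444
wrist 1706 [[539.0, 11.1, 75.7], [548.5, 23.6, 92.0], [553.2, 37.7, 94.1]]
 fingers 29824
[[529.8, -5.5, 110.2], [542.3, 1.6, 138.2], [551.8, 21.0, 174.5], [558.1, 39.8, 193.3], [561.2, 50.1, 197.1]]
[[0.001, 0.965, 0.262, 0.066], [1.0, -0.001, -0.0, -0.0], [-0.0, 0.262, -0.965, -0.173], [0.0, 0.0, 0.0, 1.0]]
```

```bash
python3 - <<'E'
from h import *
P=np.load("w.npy")*1000; im=cv2.imread("w.png")
for v in range(205,345,8): print(v,[(u,np.round(P[v,u]).astype(int).tolist(),im[v,u].tolist()) for u in(258,272,290)])
cv2.imwrite("pics/w3.png",cv2.resize(im[190:350,160:400],(720,480)))
b=r.grab_frame("side")[0]; cv2.imwrite("pics/s3.png",cv2.resize(b[130:270,190:340],(750,600)[:2]) if 0 else cv2.resize(b[130:270,190:330],(600,600)))
E
```

```text
205 [(258, [557, 26, 62], [121, 154, 178]), (272, [555, 19, 63], [124, 155, 181]), (290, [553, 10, 63], [63, 80, 91])]
213 [(258, [553, 27, 63], [117, 148, 171]), (272, [552, 20, 64], [60, 76, 88]), (290, [550, 11, 64], [61, 75, 85])]
221 [(258, [553, 26, 77], [26, 30, 84]), (272, [552, 19, 79], [22, 25, 75]), (290, [545, 12, 62], [62, 74, 87])]
229 [(258, [553, 26, 89], [28, 28, 75]), (272, [552, 19, 90], [21, 27, 73]), (290, [545, 12, 76], [20, 17, 70])]
237 [(258, [551, 26, 94], [22, 26, 84]), (272, [549, 20, 93], [30, 30, 88]), (290, [546, 13, 88], [23, 27, 73])]
245 [(258, [547, 27, 92], [23, 23, 86]), (272, [546, 21, 93], [25, 27, 88]), (290, [544, 13, 93], [28, 35, 90])]
253 [(258, [551, 25, 111], [70, 65, 67]), (272, [550, 20, 111], [21, 24, 24]), (290, [540, 14, 92], [40, 41, 81])]
261 [(258, [550, 25, 118], [71, 69, 68]), (272, [549, 20, 118], [27, 28, 28]), (290, [548, 13, 119], [66, 63, 63])]
269 [(258, [551, 25, 126], [69, 66, 66]), (272, [550, 20, 126], [10, 10, 13]), (290, [548, 14, 126], [70, 65, 67])]
277 [(258, [550, 25, 131], [69, 67, 67]), (272, [549, 20, 131], [2
[... 277 characters left out ...]
8])]
301 [(258, [551, 24, 148], [22, 14, 15]), (272, [544, 21, 137], [32, 28, 31]), (290, [549, 15, 149], [29, 30, 31])]
309 [(258, [550, 24, 152], [27, 24, 26]), (272, [541, 22, 138], [28, 20, 25]), (290, [549, 15, 153], [30, 28, 29])]
317 [(258, [551, 23, 157], [29, 23, 27]), (272, [538, 22, 138], [30, 29, 31]), (290, [549, 15, 156], [27, 26, 21])]
325 [(258, [553, 23, 163], [19, 19, 18]), (272, [535, 23, 138], [26, 24, 24]), (290, [554, 14, 168], [21, 17, 19])]
333 [(258, [550, 23, 163], [23, 25, 22]), (272, [532, 24, 137], [28, 27, 24]), (290, [551, 15, 167], [26, 25, 26])]
341 [(258, [548, 24, 163], [19, 14, 21]), (272, [530, 25, 138], [28, 29, 28]), (290, [550, 15, 168], [24, 25, 19])]
```

View pics/s3.png

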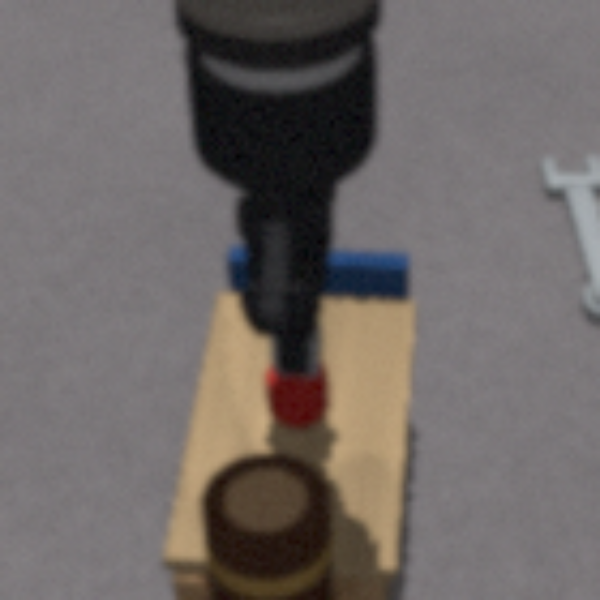

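View pics/w3.png

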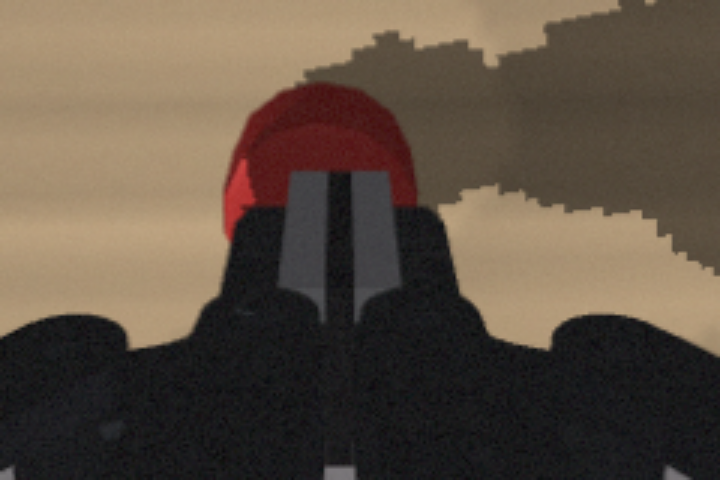

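The wrist depth shows the fingertips at z≈108 while the reported TCP is 69. So the fingers end about 38 mm short of the stated TCP, with the lateral position fine. I'll compensate: open, go lower, and close.

Emit:
{"api": "servo_tool", "payload": {"commands": [[0,0,0,0,1,0,0],[0,0,0,0,2,0,0],[0,0,0,0,2,0,0],[0,0,0,0,2,0,0],[0,0,0,0,2,0,0]]}}

```text
clock: 3.7
tcp_pos: [0.539, 0.0241, 0.0694]
orientation: [3.121, -0.356, 0.0]
contact_force: [0.4, -0.2, -0.9]
grip_width: 0.0606
gripper_force: 0.0
```

Emit:
{"api": "servo_tool", "payload": {"commands": [[0,0,0,0,0,0,0],[0,0,0,0,0,0,0],[0,0,0,0,0,-8,0],[0,0,0,0,0,-16,0],[0,0,0,0,0,-24,0]]}}

```text
clock: 4.12
tcp_pos: [0.5387, 0.024, 0.0444]
orientation: [3.121, -0.357, -0.001]
contact_force: [0.5, 0.4, 0.5]
grip_width: 0.0854
gripper_force: 0.0
```

Emit:
{"api": "servo_tool", "payload": {"commands": [[0,0,0,0,0,-5,0],[0,0,0,0,0,-10,0],[0,0,0,0,0,-10,0.4],[0,0,0,0,0,-10,0.6],[0,0,0,0,0,-10,0.8]]}}

```text
clock: 4.53
tcp_pos: [0.5391, 0.0241, 0.0355]
orientation: [-3.121, 0.356, -0.0]
contact_force: [0.6, -0.3, 0.3]
grip_width: 0.0514
gripper_force: 0.0
```

Emit:
{"api": "servo_tool", "payload": {"commands": [[0,0,0,0,0,0,1],[0,0,0,0,0,0,1],[0,0,0,0,0,0,1],[0,0,0,0,0,0,1],[0,0,0,0,0,0,1]]}}

```text
clock: 4.95
tcp_pos: [0.5395, 0.0241, 0.036]
orientation: [-3.121, 0.357, -0.002]
contact_force: [-1.6, 0.5, 6.4]
grip_width: 0.0285
gripper_force: 49.2
```

Gripped the knob. Lifting 35 mm, then moving sideways by (110,-30).

Emit:
{"api": "servo_tool", "payload": {"commands": [[0,0,0,0,0,7,1],[0,0,0,0,0,14,1],[0,0,0,0,0,22,1],[0,0,0,0,0,30,1],[0,0,0,0,0,35,1]]}}

```text
clock: 5.37
tcp_pos: [0.5394, 0.0241, 0.0717]
orientation: [-3.121, 0.357, -0.002]
contact_force: [1.0, -0.2, -1.4]
grip_width: 0.0284
gripper_force: 49.4
```

Emit:
{"api": "servo_tool", "payload": {"commands": [[0,0,0,20,-4,0,1],[0,0,0,42,-9,0,1],[0,0,0,64,-14,0,1],[0,0,0,90,-22,0,1],[0,0,0,112,-30,0,1]]}}

```text
clock: 5.78
tcp_pos: [0.6525, -0.006, 0.071]
orientation: [-3.121, 0.356, -0.001]
contact_force: [0.6, -1.0, -2.2]
grip_width: 0.0286
gripper_force: 49.4
```

```bash
python3 - <<'E'
from h import *
o=r.get_obs(); print(np.round(o["tcp_pos"],4),o["grip_width"],o["gripper_force"],np.round(o["contact_force"],1))
for n in("side","wrist"):
    im,d,P=grab(n); H,S,V=cv2.split(cv2.cvtColor(im,cv2.COLOR_BGR2HSV)); Z=P[...,2]
    c=(Z>.085)&(Z<.12)&(S>50)&(H>8)&(H<25)&(np.hypot(P[...,0]-.65,P[...,1]+.006)<.12)
    q=P[c]; A=np.c_[q[:,:2],np.ones(len(q))]; print(n,len(q),np.linalg.lstsq(A,q[:,2],rcond=None)[0],cv2.minAreaRect((q[:,:2]*1000).astype(np.float32)),np.median(q[:,2]))
    b=(Z>.147)&(Z<.16)&(np.hypot(P[...,0]-.513,P[...,1]+.106)<.05); print(" blank",P[b].mean(0) if b.any() else None)
E
```

```text
[ 0.6525 -0.006   0.071 ] 0.028646890951779563 49.43218767642975 [ 0.6 -1.  -2.2]
side 2934 [0.00200458 0.00303714 0.09469861] ((650.9747924804688, -7.838554382324219), (181.15618896484375, 102.3228759765625), 77.66010284423828) 0.09596805140679288
 blank [ 0.51416715 -0.10888883  0.15207341]
wrist 61902 [ 0.00470383 -0.00121909  0.09479885] ((655.8682861328125, -8.3740234375), (180.35643005371094, 104.33623504638672), 77.28382873535156) 0.09798215980315315
 blank None
```

Emit:
{"api": "servo_tool", "payload": {"commands": [[0,0,0,0,0,-20,1],[0,0,0,0,0,-40,1],[0,0,0,0,0,-60,1],[0,0,0,0,0,-73,1],[0,0,0,0,0,-78,1]]}}

```text
clock: 6.3
tcp_pos: [0.6487, -0.0058, -0.0097]
orientation: [3.121, -0.356, -0.006]
contact_force: [0.4, 0.0, -1.6]
grip_width: 0.0286
gripper_force: 49.5
```

Emit:
{"api": "servo_tool", "payload": {"commands": [[0,0,0,0,0,-2,1],[0,0,0,0,0,-4,1],[0,0,0,0,0,-5,1],[0,0,0,0,0,-5,1]]}}

```text
clock: 6.63
tcp_pos: [0.6516, -0.0059, -0.0117]
orientation: [-3.121, 0.357, -0.002]
contact_force: [-0.6, 0.3, -2.5]
grip_width: 0.0286
gripper_force: 49.5
```

Emit:
{"api": "servo_tool", "payload": {"commands": [[0,0,0,0,0,-1,1],[0,0,0,0,0,-1.5,1],[0,0,0,0,0,-1.5,1],[0,0,0,0,0,-1.5,1]]}}

```text
clock: 6.97
tcp_pos: [0.6517, -0.0059, -0.0129]
orientation: [-3.121, 0.357, -0.002]
contact_force: [-2.0, 0.2, 5.6]
grip_width: 0.0286
gripper_force: 50.0
```

Contact with the bench. Opening, then rising.

Emit:
{"api": "servo_tool", "payload": {"commands": [[0,0,0,0,0,0,0.5],[0,0,0,0,0,0,0.2],[0,0,0,0,0,0,0],[0,0,0,0,0,0,0],[0,0,0,0,0,0,0]]}}

```text
clock: 7.38
tcp_pos: [0.6509, -0.006, -0.0142]
orientation: [3.121, -0.357, -0.0]
contact_force: [1.2, -0.5, 0.6]
grip_width: 0.0851
gripper_force: 0.0
```

Emit:
{"api": "servo_tool", "payload": {"commands": [[0,0,0,0,0,15,0],[0,0,0,0,0,45,0],[0,0,0,0,0,80,0],[0,0,0,0,0,115,0],[0,0,0,0,0,150,0]]}}

```text
clock: 7.8
tcp_pos: [0.6508, -0.0058, 0.1386]
orientation: [-3.121, 0.356, -0.001]
contact_force: [1.4, -0.6, 0.0]
grip_width: 0.0849
gripper_force: 0.0
```

```bash
cat > chk.py <<'E'
from h import *
o=r.get_obs(); print(np.round(o["tcp_pos"],4),o["grip_width"],o["gripper_force"],np.round(o["contact_force"],1))
im,d,P=grab("side"); H,S,V=cv2.split(cv2.cvtColor(im,cv2.COLOR_BGR2HSV)); Z=P[...,2]
c=(Z>.005)&(Z<.03)&(S>50)&(H>8)&(H<25)&(np.hypot(P[...,0]-.65,P[...,1]+.006)<.12)
q=P[c]; A=np.c_[q[:,:2],np.ones(len(q))]; print("cover",len(q),np.linalg.lstsq(A,q[:,2],rcond=None)[0][:2],np.median(q[:,2]))
b=(Z>.147)&(Z<.16)&(np.hypot(P[...,0]-.513,P[...,1]+.106)<.05); print("blank",P[b].mean(0) if b.any() else None)
E
python3 chk.py
```

```text
[ 0.6508 -0.0058  0.1386] 0.08493970074678121 0.0 [ 1.4 -0.6  0. ]
cover 3088 [-0.02843043  0.011583  ] 0.01207973036964427
blank [ 0.51417236 -0.10895487  0.15204729]
```

The cover lies flat and the blank still stands. Going round behind the blank with the gripper shut.

Emit:
{"api": "servo_tool", "payload": {"commands": [[0,0,0,-10,-35,5,1],[0,0,0,-20,-70,10,1],[0,0,0,-30,-105,15,1],[0,0,0,-40,-140,20,1],[0,0,0,-51,-172,20,1]]}}

```text
clock: 8.27
tcp_pos: [0.6001, -0.1804, 0.1582]
orientation: [3.12, -0.357, 0.005]
contact_force: [0.7, -1.5, 0.0]
grip_width: 0.0257
gripper_force: 0.0
```

Emit:
{"api": "servo_tool", "payload": {"commands": [[0,0,0,-30,0,0,1],[0,0,0,-60,2,0,1],[0,0,0,-85,4,0,1],[0,0,0,-102,5,0,1],[0,0,0,-102,5,0,1]]}}

```text
clock: 8.68
tcp_pos: [0.4943, -0.1733, 0.1565]
orientation: [3.12, -0.359, -0.003]
contact_force: [-0.4, 0.2, -0.6]
grip_width: -0.0001
gripper_force: 0.0
```

Emit:
{"api": "servo_tool", "payload": {"commands": [[0,0,0,0,0,-15,1],[0,0,0,0,0,-35,1],[0,0,0,0,0,-55,1],[0,0,0,0,0,-70,1],[0,0,0,0,0,-70,1]]}}

```text
clock: 9.1
tcp_pos: [0.4969, -0.1723, 0.0838]
orientation: [-3.121, 0.356, 0.006]
contact_force: [-0.6, 0.5, -0.3]
grip_width: -0.0001
gripper_force: 0.0
```

```bash
python3 chk.py; python3 - <<'E'
from h import *
im,d,P=grab("side"); cv2.imwrite("pics/s4.png",cv2.resize(im[100:380,140:420],(560,560)))
w,d,Q=grab("wrist"); q=Q[(np.hypot(Q[...,0]-.498,Q[...,1]+.173)<.03)&(Q[...,2]>.09)]*1000
print(np.round(np.percentile(q,[0.5,2,50,98],axis=0)))
E
```

```text
[ 0.4969 -0.1723  0.0838] -5.792364109596481e-05 0.0 [-0.6  0.5 -0.3]
cover 3024 [-0.00400225  0.00361741] 0.012046613899991288
blank [ 0.53006847 -0.12369854  0.15050986]
[[ 486. -202.  125.]
 [ 491. -200.  131.]
 [ 511. -175.  191.]
 [ 520. -148.  214.]]
```

View pics/s4.png

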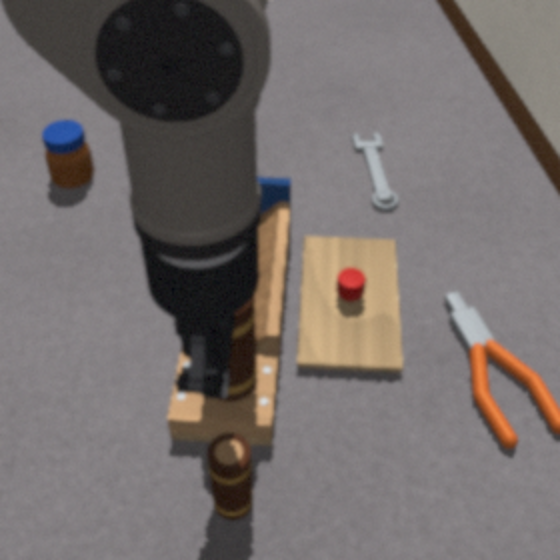

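Right panel context: the gripper is behind the blank at about (205,380) and the blank still stands at (240,360). The fingers look left of the blank, so I'll check the side alignment numerically.

```bash
python3 - <<'E'
from h import *
K,D,c=info("side"); T=np.linalg.inv(np.array(c["cam_to_world"]))
for p in([.498,-.173,.125],[.498,-.173,.165],[.5135,-.106,.034],[.5135,-.106,.154]):
    q=T[:3,:3]@p+T[:3,3]; uv=cv2.projectPoints(np.array([[q[0],-q[1],-q[2]]]),np.zeros(3),np.zeros(3),K,D)[0].ravel(); print(p,(uv-[140,100])*2)
w,d,Q=grab("wrist"); Q=Q*1000
for v in range(235,340,12): print(v,[np.round(Q[v,u]).astype(int).tolist() for u in(240,258,272,290)])
E
```

```text
[0.498, -0.173, 0.125] [213.96219612 381.80029945]
[0.498, -0.173, 0.165] [210.78695331 350.64223063]
[0.5135, -0.106, 0.034] [229.5143225  377.37509602]
[0.5135, -0.106, 0.154] [222.91950761 291.62572924]
235 [[487, -148, 30], [474, -156, 0], [472, -166, 0], [468, -179, -1]]
247 [[480, -146, 33], [511, -169, 122], [510, -175, 123], [459, -177, 0]]
259 [[471, -144, 33], [511, -170, 134], [509, -175, 134], [508, -182, 134]]
271 [[508, -163, 136], [510, -170, 144], [510, -175, 145], [508, -181, 145]]
283 [[508, -163, 145], [511, -171, 154], [509, -175, 153], [508, -181, 153]]
295 [[513, -166, 164], [512, -171, 164], [506, -174, 155], [510, -181, 164]]
307 [[512, -167, 169], [511, -171, 169], [502, -173, 155], [509, -180, 170]]
319 [[512, -167, 175], [511, -172, 175], [498, -172, 155], [510, -180, 176]]
331 [[516, -169, 187], [511, -172, 181], [493, -171, 155], [512, -180, 186]]
```

Alignment is confirmed. Pushing slowly along the trough direction.

Emit:
{"api": "servo_tool", "payload": {"commands": [[0,0,0,1,4,8,1],[0,0,0,2.5,11,10,1],[0,0,0,4,18,10,1],[0,0,0,5.5,24,10,1],[0,0,0,7,31,10,1]]}}

```text
clock: 9.72
tcp_pos: [0.5053, -0.141, 0.0962]
orientation: [3.121, -0.356, 0.001]
contact_force: [0.2, -0.4, 1.8]
grip_width: 0.0
gripper_force: 0.8
```

Emit:
{"api": "servo_tool", "payload": {"commands": [[0,0,0,1.1,5,0,1],[0,0,0,2.2,10,0,1],[0,0,0,3.3,15,0,1],[0,0,0,4.4,20,0,1],[0,0,0,5.5,25,0,1]]}}

```text
clock: 10.13
tcp_pos: [0.5105, -0.1165, 0.0958]
orientation: [3.121, -0.357, -0.0]
contact_force: [0.9, 0.3, 1.1]
grip_width: 0.0
gripper_force: 0.2
```

```bash
cat > bl.py <<'E'
from h import *
o=r.get_obs(); print(o["clock"],np.round(o["tcp_pos"],4),np.round(o["contact_force"],1))
O=np.array([.5373,.0193]); ey=np.array([.22,.9755]); ex=np.array([.9755,-.22])
for n in("side","top","wrist"):
    im,d,P=grab(n); H,S,V=cv2.split(cv2.cvtColor(im,cv2.COLOR_BGR2HSV)); Z=P[...,2]
    X=(P[...,:2]-O)@ex*1000; Y=(P[...,:2]-O)@ey*1000
    m=(d>0)&(np.abs(X)<40)&(Y>-180)&(Y<96)&(Z>.03)&(Z<.17)&(V<110)&(S>70)&((H<20)|(H>170))
    m=cv2.morphologyEx(m.astype(np.uint8),cv2.MORPH_OPEN,np.ones((3,3)))>0
    if m.sum()<50: print(n,"none"); continue
    q=np.c_[X[m],Y[m],Z[m]*1000]; print(n,len(q),np.round(np.percentile(q,[1,10,50,90,99],axis=0)).tolist())
E
python3 bl.py
```

```text
10.1333 [ 0.5105 -0.1165  0.0958] [0.9 0.3 1.1]
side 1570 [[-37.0, -174.0, 31.0], [-12.0, -161.0, 32.0], [14.0, -137.0, 71.0], [28.0, -109.0, 135.0], [32.0, -87.0, 158.0]]
top 584 [[-36.0, -161.0, 31.0], [-21.0, -140.0, 34.0], [-11.0, -84.0, 84.0], [23.0, 92.0, 155.0], [36.0, 96.0, 160.0]]
wrist 16345 [[-17.0, -167.0, 33.0], [3.0, -146.0, 34.0], [20.0, -114.0, 135.0], [29.0, -82.0, 158.0], [35.0, -70.0, 162.0]]
```

Tilting is under way (the top edge has risen). Continuing.

Emit:
{"api": "servo_tool", "payload": {"commands": [[0,0,0,1.1,5,0,1],[0,0,0,2.2,10,0,1],[0,0,0,3.3,15,0,1],[0,0,0,4.4,20,0,1],[0,0,0,5.5,25,0,1]]}}

```text
clock: 10.7
tcp_pos: [0.5161, -0.0912, 0.0959]
orientation: [-3.121, 0.356, -0.0]
contact_force: [-0.1, -0.3, -0.3]
grip_width: 0.0
gripper_force: 0.0
```

Emit:
{"api": "servo_tool", "payload": {"commands": [[0,0,0,0,0,0,1],[0,0,0,0,0,0,1],[0,0,0,0,0,0,1],[0,0,0,0,0,0,1],[0,0,0,0,0,0,1]]}}

```text
clock: 11.12
tcp_pos: [0.5159, -0.0923, 0.0959]
orientation: [3.121, -0.357, -0.0]
contact_force: [-0.7, 0.1, 0.4]
grip_width: 0.0001
gripper_force: 0.0
```

```bash
python3 bl.py
```

```text
11.1167 [ 0.5159 -0.0923  0.0959] [-0.7  0.1  0.4]
side 1358 [[-37.0, -173.0, 30.0], [-18.0, -152.0, 32.0], [9.0, -100.0, 56.0], [22.0, -28.0, 78.0], [37.0, 14.0, 82.0]]
top 1578 [[-32.0, -119.0, 31.0], [-23.0, -95.0, 36.0], [-6.0, -35.0, 76.0], [18.0, 84.0, 81.0], [33.0, 95.0, 83.0]]
wrist 19387 [[-22.0, -170.0, 33.0], [-13.0, -120.0, 34.0], [8.0, -56.0, 75.0], [22.0, 6.0, 82.0], [32.0, 19.0, 84.0]]
```

The blank lies in the trough (front end at y≈17, top at 80). I'll back off behind its rear end, go down to tip z≈47, then push.

Emit:
{"api": "servo_tool", "payload": {"commands": [[0,0,0,-5,-12,0,1],[0,0,0,-9,-23,0,1],[0,0,0,-9,-23,0,1],[0,0,0,-9,-23,-15,1],[0,0,0,-9,-23,-35,1]]}}

```text
clock: 11.68
tcp_pos: [0.5087, -0.1156, 0.0621]
orientation: [3.121, -0.359, 0.007]
contact_force: [0.6, 0.2, -0.6]
grip_width: -0.0
gripper_force: 0.0
```

Emit:
{"api": "servo_tool", "payload": {"commands": [[0,0,0,0,0,-15,1],[0,0,0,0,0,-30,1],[0,0,0,0,0,-42,1],[0,0,0,0,0,-51,1],[0,0,0,0,0,-51,1]]}}

```text
clock: 12.1
tcp_pos: [0.5057, -0.1147, 0.0083]
orientation: [-3.121, 0.357, 0.005]
contact_force: [-0.9, -0.2, 0.0]
grip_width: -0.0
gripper_force: 0.0
```

Emit:
{"api": "servo_tool", "payload": {"commands": [[0,0,0,2.2,10,0,1],[0,0,0,4.4,20,0,1],[0,0,0,6.2,28,0,1],[0,0,0,8,36,0,1],[0,0,0,9.9,44,0,1]]}}

```text
clock: 12.52
tcp_pos: [0.5175, -0.0706, 0.0107]
orientation: [3.12, -0.356, 0.002]
contact_force: [-0.8, -6.0, 4.0]
grip_width: -0.0002
gripper_force: 3.3
```

```bash
python3 bl.py
```

```text
12.5167 [ 0.5175 -0.0706  0.0107] [-0.8 -6.   4. ]
side 1327 [[-37.0, -175.0, 30.0], [-20.0, -169.0, 31.0], [10.0, -133.0, 33.0], [27.0, -75.0, 65.0], [39.0, -24.0, 123.0]]
top 1279 [[-33.0, -76.0, 32.0], [-23.0, -40.0, 43.0], [-7.0, 1.0, 74.0], [20.0, 88.0, 79.0], [33.0, 95.0, 81.0]]
wrist 41058 [[-24.0, -171.0, 32.0], [-9.0, -159.0, 33.0], [13.0, -66.0, 59.0], [24.0, -8.0, 79.0], [37.0, 5.0, 81.0]]
```

Emit:
{"api": "servo_tool", "payload": {"commands": [[0,0,0,2,9,0,1],[0,0,0,4,18,0,1],[0,0,0,6,27,0,1],[0,0,0,8,36,0,1],[0,0,0,10,44,0,1]]}}

```text
clock: 13.08
tcp_pos: [0.5269, -0.0286, 0.0103]
orientation: [3.119, -0.36, 0.0]
contact_force: [-1.7, -7.8, 7.5]
grip_width: 0.0001
gripper_force: 4.8
```

Emit:
{"api": "servo_tool", "payload": {"commands": [[0,0,0,0.7,3,0,1],[0,0,0,1.4,6,0,1],[0,0,0,2,9,0,1],[0,0,0,2,9,0,1]]}}

```text
clock: 13.42
tcp_pos: [0.529, -0.0194, 0.0103]
orientation: [3.119, -0.359, 0.0]
contact_force: [-0.9, -6.0, 6.7]
grip_width: 0.0
gripper_force: 4.1
```

Emit:
{"api": "servo_tool", "payload": {"commands": [[0,0,0,0.4,2,0,1],[0,0,0,0.8,3.5,0,1],[0,0,0,0.8,3.5,0,1]]}}

```text
clock: 13.67
tcp_pos: [0.5296, -0.0164, 0.0103]
orientation: [3.119, -0.36, 0.0]
contact_force: [-1.4, -6.0, 6.8]
grip_width: -0.0006
gripper_force: 4.5
```

Emit:
{"api": "servo_tool", "payload": {"commands": [[0,0,0,0.2,1,0,1],[0,0,0,0.4,2,0,1],[0,0,0,0.4,2,0,1]]}}

```text
clock: 13.92
tcp_pos: [0.53, -0.0147, 0.0103]
orientation: [3.119, -0.36, 0.0]
contact_force: [-0.9, -6.8, 7.4]
grip_width: 0.0002
gripper_force: 4.6
```

Emit:
{"api": "servo_tool", "payload": {"commands": [[0,0,0,0.2,1,0,1],[0,0,0,0.4,2,0,1],[0,0,0,0.4,2,0,1]]}}

```text
clock: 14.17
tcp_pos: [0.53, -0.0144, 0.0102]
orientation: [3.117, -0.362, -0.001]
contact_force: [-2.8, -11.3, 8.0]
grip_width: 0.0001
gripper_force: 6.2
```

It has stalled against the stop. One more small push, then back off and check.

Emit:
{"api": "servo_tool", "payload": {"commands": [[0,0,0,0.3,1.5,0,1],[0,0,0,0.5,2,0,1],[0,0,0,0.5,2,0,1]]}}

```text
clock: 14.42
tcp_pos: [0.5299, -0.0144, 0.0102]
orientation: [3.114, -0.364, -0.002]
contact_force: [-3.3, -16.0, 9.5]
grip_width: 0.0001
gripper_force: 8.0
```

Emit:
{"api": "servo_tool", "payload": {"commands": [[0,0,0,-1,-4,0,1],[0,0,0,-4,-18,0,1],[0,0,0,-8,-36,0,1],[0,0,0,-8,-36,25,1],[0,0,0,-8,-36,60,1]]}}

```text
clock: 14.83
tcp_pos: [0.5196, -0.0453, 0.0676]
orientation: [3.12, -0.36, -0.012]
contact_force: [0.9, -0.1, 0.2]
grip_width: 0.0
gripper_force: 0.0
```

Emit:
{"api": "servo_tool", "payload": {"commands": [[0,0,0,0,-5,35,1],[0,0,0,0,-40,70,1],[0,0,0,0,-75,100,1],[0,0,0,0,-110,120,1],[0,0,0,0,-145,130,1]]}}

```text
clock: 15.25
tcp_pos: [0.5241, -0.1846, 0.2011]
orientation: [-3.121, 0.353, -0.006]
contact_force: [1.2, -0.7, -0.4]
grip_width: -0.0004
gripper_force: 0.0
```

```bash
python3 bl.py; python3 chk.py; python3 - <<'E'
from h import *
im,d,P=grab("top"); cv2.imwrite("pics/t5.png",cv2.resize(im[110:310,180:460],(784,560)))
E
```

```text
15.25 [ 0.5241 -0.1846  0.2011] [ 1.2 -0.7 -0.4]
side 124 [[-40.0, -97.0, 31.0], [-37.0, -91.0, 32.0], [-17.0, -90.0, 39.0], [34.0, -27.0, 48.0], [39.0, -20.0, 52.0]]
top 1547 [[-33.0, -37.0, 32.0], [-22.0, -18.0, 47.0], [-2.0, 36.0, 75.0], [20.0, 89.0, 80.0], [35.0, 95.0, 81.0]]
wrist 4625 [[-37.0, -96.0, 31.0], [-20.0, -89.0, 34.0], [5.0, -17.0, 66.0], [24.0, 22.0, 79.0], [38.0, 33.0, 81.0]]
[ 0.523  -0.1884  0.1993] -8.337270782424888e-05 0.0 [ 0.1 -0.3  0.8]
cover 3024 [-0.01029364  0.00323344] 0.01209621776106351
blank None
```

View pics/t5.png

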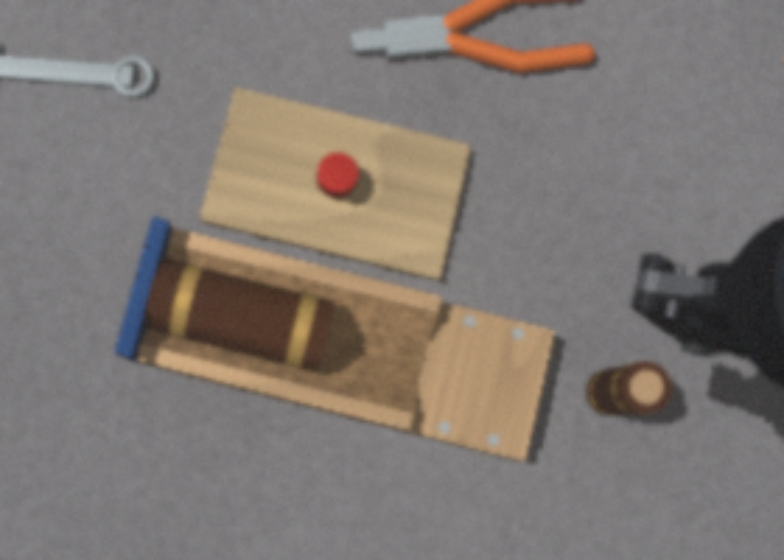

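The picture shows the blank lying in the trough with its end against the blue stop (150,290) and the cover flat on the bench with its knob at (338,173). The arm is clear and the bystanders are untouched. Handing in.

```bash
python3 -c "
from bench import r
print(r.hand_in())"
```

```text
the job is handed in; nothing more can be done
None
```

The job is handed in, but no verdict came back: the last pictures show the cover flat on the bench with its knob up, the blank lying in the trough against the blue stop, and the pliers, wrench and jar apparently unmoved.

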